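# Open the battery bay of the display turntable's control box

### The job

The display turntable needs fresh batteries. On the control box with the round dial, press the release tab of the battery cover down and, keeping it down, slide the cover along its rails until it is fully open, then let go. Leave the other box, the lamp's battery pack without a dial, alone.

Things in the scene. Friction and masses are not known exactly. Their poses are not given: they have to be found in the camera images.
- control_press (a point): On the grey box with a black dial (210 x 110 x 60 mm high, fixed): centre of the flat thumb area (38 mm along x, 42 across) on top of the grey release tab of its white cover, 70 mm above the table when up, 10 mm proud of the cover. Moves with tab and cover. x: the way the cover slides open, horizontal, away from the dial (dial centre 64 mm towards -x, 18 mm high); z up.
- control_tab (a joint): The tab's press, 0 (up) to 0.010 m (bottomed); sprung, 3 N to start, 6.5 N at the bottom. Over 5 mm its hidden tooth clears the catch (aim for 7 to 9); keep it down over the first 32 mm of slide. A ridge on it, 8 mm thick, 34 across, 10 high, 19 to 27 mm towards +x from the press point, lets a finger pushing to +x carry the cover along.
- control_cover (a joint): The cover's slide, 0 (shut) to 0.072 m (fully open, end stop). White plate 126 x 96 mm, flush with the box top, between rail lips 43 to 55 mm to each side of the press point, 4 mm high. About 2 N of friction, stays where left; with the tab up the catch stops it after 2 mm. Open, it juts 70 mm out over the box end.
- pack_press (a point): The same point, with the same axes, on the lamp's battery pack: a fixed box of the same size with the same cover and tab, but no dial, only two thin flat black stripes on its top. Not to be pressed or slid.
Not all that is in view belongs to the job. Leave any yellow look-alike of the part that bears control_press alone.

How it is judged:
By the outcome, as a careful person would: the job done as asked, in the order asked, and still so for the second after the job is handed in, with the robot touching nothing.
It also fails if it takes over 29 s, if anything falls off the work surface, if the arm or the gripper's body presses on something with over 40 N, if the wrist force passes 120 N, or if a joint passes its speed limit or range.

### The arm

A 6-joint arm with a two-finger parallel gripper is mounted at the origin on the work surface. World frame = base frame: x ahead of the robot, y to its left, z up, the work surface at z = 0. Lengths are in mm, angles in rad, forces in N, time in s.
With the tool pointing down it reaches from about 275 to 825 mm from the base axis. Payload 5.2 kg.
Tool frame: the origin (TCP) lies at the very end of the fingers, on their centre line; the grasp point (between the pads) lies 19 mm behind it; z points along the fingers, y is the line along which they close (so a half turn about z gives the same grasp; the last joint's range is limited). The gripper opens to 93 mm and grips with 3 to 60 N. Pads are 15 mm wide; open, the fingers measure 128 mm over their backs; the gripper's body (75 mm by 188 mm) begins 65 mm behind the grasp point.
Start: joints at [0.907, 0.259, 1.535, -0, 1.348, -0.203], TCP at [244.546, 492.648, 218.653] pointing down, gripper open.
Joint ranges: [-3.14, 3.14], [-0.91, 2.08], [0.19, 2.58], [-1.22, 4.36], [0.22, 2.71], [-3.12, 3.12]. Speed limits (rad/s): [2.57, 2.57, 3.14, 3.14, 3.14, 3.14].

### API

Orientations are given as [roll, pitch, yaw] about the fixed x, y, z axes, in that order (R = Rz(yaw) Ry(pitch) Rx(roll)).
In Python, from bench import robot gives the robot as it stands. The module is installed in compiled form; this text tells all that it offers. Calls block until the motion is done:
- robot.move_ptp(position, orientation): joint-space move of the TCP to a pose.
- robot.move_linear(position, ori=None, speed=150, f_stop=None): straight line of the TCP; ori=None keeps the orientation; speed is the mean speed in mm/s. With f_stop (N) it stops when the force on the tool has changed by that much, and returns True; else False.
- robot.move_j(angles): joint-space move.
- robot.move_gripper(opening): opening from 0.0 (shut) to 1.0 (fully open); the grip force is fixed at half the most; returns when the fingers have stopped.
- robot.sleep(seconds).
- robot.inverse_kinematics(position, orientation): joint angles nearest the present ones, or None.
- robot.get_image(name): name is "scene" or "top" or "wrist"; returns a dict with "img" (420x560x3 uint8, blue, green, red), "fovy" (degrees; the focal length in pixels is half the picture's height over the tangent of half this angle, whatever the lens; pixels are square), "cx", "cy" (the principal point, pixels), "eye" and "orientation" of the camera in the world. Camera axes: x right, y down, z forward; pixel columns grow to the right and rows downward; lengths in mm; the calibration is good to about 2 mm. A picture is of the moment at which its call begins. There is no depth.
A pose or a line that the arm cannot do raises robot.MotionError and nothing moves.
- robot.hand_in(): hands the job in; it is judged then, once.
Readings, each from a call of its own:
- robot.current_t(): time.
- robot.current_qpos(): joint angles.
- robot.current_joint_vel(): joint speeds.
- robot.current_joint_efforts(): joint torques, N m.
- robot.current_tcp_pos(): TCP position.
- robot.current_eef_rot(): TCP orientation.
- robot.current_contact_force(): force on the tool from outside, world axes, zero at the start.
- robot.current_ft_torque(): the same for the moment, N m.
- robot.current_gripper_width(): opening from 0.0 (shut) to 1.0 (fully open).
- robot.current_finger_force(): force on a finger pad.
Only numpy, scipy, OpenCV 4.12 (cv2) and the standard library are available. Lean on these libraries where they do the work, as an engineer would, in place of code of your own. Each camera call takes 0.05 s, during which the arm holds its last target. There are 200 camera calls.

## Working session

There is one attempt and no reset: what is moved stays moved. The work goes in short steps, each a Python script; the robot and the scene stay as the last script left them, time stands still between calls to the robot, and variables do not carry over. Pictures are saved under pics/ and viewed, at most 10 in all, crops included, and the job is handed in when it is done.

```bash
mkdir -p pics; python3 - <<'E'
from bench import robot
import cv2
for n in("scene","top"):
    d=robot.get_image(n);cv2.imwrite(f"pics/{n}0.png",d["img"])
    print(n,d["fovy"],d["cx"],d["cy"],d["eye"],d["orientation"])
E
```

```text
scene 47.893520762076946 278.45641986481735 206.60451660989477 [1007.66905951 -567.85323798  867.51732137] [-2.39159373 -0.006966    0.5181455 ]
top 55.935591663075385 281.65533866220966 207.8319301559697 [557.87730823  81.38181727 991.5852858 ] [-3.06507378  0.04398047 -1.59947159]
```

View pics/scene0.png

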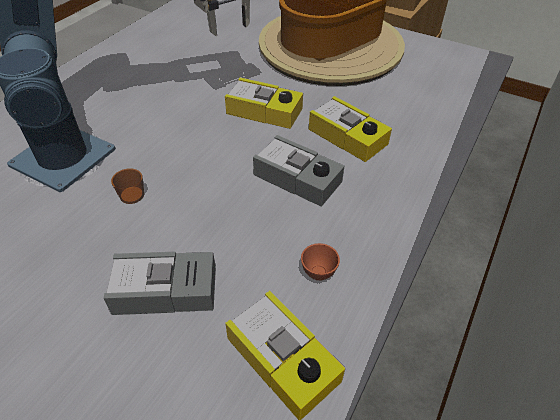

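View pics/top0.png

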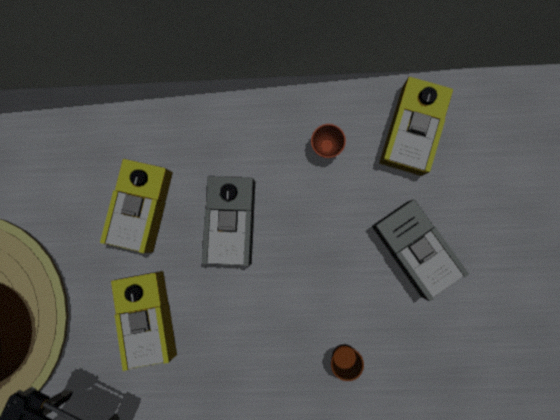

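Candidates in the top view are the grey box with a dial at (229,220), the grey striped pack at (425,248), and yellow look-alikes at (132,205), (139,321) and (420,123). Only the grey box with the black dial at (229,192) fits; in the scene view it is at (298,160). I'll confirm it in an enlarged crop.

```bash
python3 - <<'E'
import cv2,numpy as np
t=cv2.imread("pics/top0.png")[165:280,190:270];s=cv2.imread("pics/scene0.png")[125:210,245:350]
a=cv2.resize(t,None,fx=5,fy=5,interpolation=2);b=cv2.resize(s,None,fx=3.8,fy=3.8,interpolation=2)
o=np.zeros((600,800,3),np.uint8);o[:575,:400]=a;o[:b.shape[0],401:401+b.shape[1]]=b[:, :399]
cv2.imwrite("pics/crop.png",o)
E
```

```text
(no output)
```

View pics/crop.png

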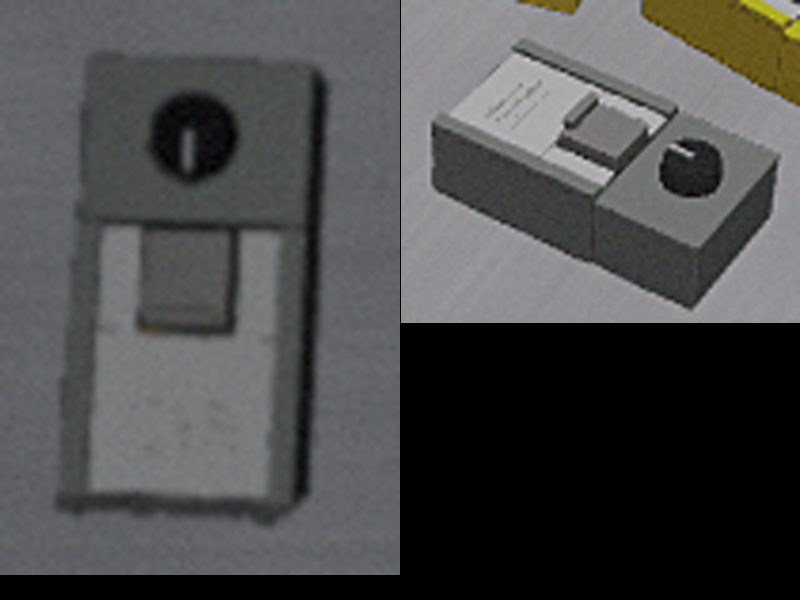

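The crop shows a grey box with a black dial (top view dial (228,192), tab (228,219)) and a white cover with the tab's ridge on the side away from the dial. So this is the right one. Next I compute its position from both views.

```bash
cat >h.py <<'E'
import numpy as np
from scipy.spatial.transform import Rotation as R
def ray(d,p):
    f=210/np.tan(np.radians(d["fovy"]/2))
    v=np.array([(p[0]-d["cx"])/f,(p[1]-d["cy"])/f,1])
    return np.array(d["eye"]),R.from_euler("xyz",d["orientation"]).apply(v)
def onz(d,p,z):
    e,v=ray(d,p);return e+v*(z-e[2])/v[2]
E
python3 - <<'E'
from h import *
from bench import robot
T=lambda x,y:(x/5+190-.4,y/5+165-.4)
S=lambda x,y:((x-401)/3.8+245-.4,y/3.8+125-.4)
t=robot.get_image("top");s=robot.get_image("scene")
for n,p,z in[("dial",(193,137),78),("tabDialL",(141,228),70),("tabDialR",(238,228),70),("ridgeL",(138,328),80),("ridgeR",(233,331),80),("boxTL",(87,55),60),("boxTR",(316,64),60),("railBL",(60,503),64),("railBR",(297,503),64)]:
    print("top",n,onz(t,T(*p),z).round(1))
for n,p,z in[("dial",(692,160),78),("tab corner R",(650,133),70),("tab corner near",(618,165),70),("boxR",(778,157),60),("boxN",(694,247),60),("railL",(433,122),64),("railFar",(518,41),64)]:
    print("scene",n,onz(s,S(*p),z).round(1))
E
```

```text
top dial [670.3 243.6  78. ]
top tabDialL [629.  270.5  70. ]
top tabDialR [627.5 224.6  70. ]
top ridgeL [581.7 270.6  80. ]
top ridgeR [579.  226.3  80. ]
top boxTL [713.8 297.3  60. ]
top boxTR [705.5 187.1  60. ]
top railBL [501.1 312.2  64. ]
top railBR [498.2 200.4  64. ]
scene dial [672.9 244.3  78. ]
scene tab corner R [633.3 262.6  70. ]
scene tab corner near [629.6 223.8  70. ]
scene boxR [713.7 294.4  60. ]
scene boxN [702.6 189.6  60. ]
scene railL [498.2 204.9  64. ]
scene railFar [504.4 309.5  64. ]
```

```bash
python3 - <<'E'
from h import *
from bench import robot
import cv2
print(robot.current_eef_rot(),robot.current_t())
P=np.array([602.5,248.4])
for y in(-.067,np.pi-.067):
    q=robot.inverse_kinematics([*P,190],[np.pi,0,y]);print(y,q)
    if q is not None and abs(q[5])<2.6: break
robot.move_ptp([*P,190],[np.pi,0,y]); robot.move_gripper(0.0)
d=robot.get_image("wrist");cv2.imwrite("pics/w1.png",d["img"])
print(d["eye"],d["orientation"],d["fovy"],d["cx"],d["cy"],robot.current_t())
E
```

```text
[-3.14049330e+00 -2.54675048e-04  2.68072995e+00] 0.2
-0.067 [ 2.20201774e-01  4.59184588e-01  1.31228631e+00 -4.44089210e-16
  1.37012176e+00  1.85799810e+00]
[667.86501645 244.25814782 355.9334683 ] [ 2.90017880e+00  1.98213337e-04 -1.63784184e+00] 70.98315120094807 282.09282209917745 205.75332168262332 3.4917
```

View pics/w1.png

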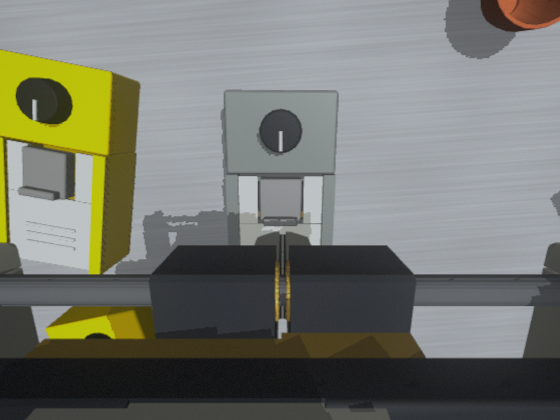

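The wrist view shows the grey box with dial at (280,131), tab at (281,198) and ridge at (280,220), with the fingers closed at (282,290). I'll measure from this view too and check where the fingertips project.

```bash
python3 - <<'E'
from h import *
from bench import robot
w=robot.get_image("wrist")
for n,p,z in[("dial",(280,129),78),("tabL",(259,178.5),70),("tabR",(303,178.5),70),("ridgefootL",(259,216),70),("boxTL",(225,92),60),("boxTR",(337,92),60),("ridgetopR",(302,219),80)]:
    print(n,onz(w,p,z).round(1))
p0=np.array(robot.current_tcp_pos());print(p0)
r=R.from_euler("xyz",w["orientation"]);f=210/np.tan(np.radians(w["fovy"]/2))
for dx,dy,dz in[(0,-17.5,0),(7.5,17.5,0),(7.5,-17.5,20),(7.5,17.5,60),(7.5,35,84),(-7.5,35,84)]:
    c=r.inv().apply(p0+[dx,dy,dz]-w["eye"]);print((dx,dy,dz),(c[:2]/c[2]*f+[w["cx"],w["cy"]]).round(0))
E
```

```text
dial [671.8 246.   78. ]
tabL [626.5 269.7  70. ]
tabR [623.6 226.8  70. ]
ridgefootL [588.6 273.   70. ]
boxTL [709.2 295.6  60. ]
boxTR [702.2 190.   60. ]
ridgetopR [585.5 230.4  80. ]
[602.48077634 248.40775465 190.00176375]
(0, -17.5, 0) [312. 244.]
(7.5, 17.5, 0) [252. 236.]
(7.5, -17.5, 20) [315. 244.]
(7.5, 17.5, 60) [238. 287.]
(7.5, 35, 84) [172. 328.]
(-7.5, 35, 84) [179. 367.]
```

```bash
python3 - <<'E'
from h import *
from bench import robot
P=np.array([601.8,249.6]);u=np.array([-.9977,.067])
robot.move_linear([*P,84],speed=120)
print(robot.move_linear([*P,64],speed=15,f_stop=2.0),robot.current_tcp_pos(),robot.current_contact_force(),robot.current_t())
E
```

```text
True [601.63173517 249.54885253  69.09490422] [0.4871204  0.0967337  3.33795137] 5.5
```

```bash
python3 - <<'E'
from h import *
from bench import robot
P=np.array([601.8,249.6]);u=np.array([-.9977,.067])
r=lambda:print(np.round(robot.current_tcp_pos(),1),np.round(robot.current_contact_force(),1),robot.current_t())
print(robot.move_linear([*P,62],speed=20,f_stop=15));r()
for s in(3,8,20,45):
    b=robot.move_linear([*(P+u*s),62],speed=25,f_stop=12);print(s,b);r()
    if b:break
E
```

```text
False
[601.7 249.6  62. ] [-0.9 -0.4  5.7] 5.9833
3 False
[599.6 249.8  62.4] [ 0.7 -0.6  6. ] 6.25
8 False
[594.8 250.1  62.5] [ 1.5 -1.   4.9] 6.6
20 False
[582.9 251.   62.6] [ 0.7 -0.5  5.4] 7.2333
45 False
[558.2 252.7  62.6] [1.4 0.2 5.8] 8.3833
```

```bash
python3 - <<'E'
from h import *
from bench import robot
import cv2
P=np.array([601.8,249.6]);u=np.array([-.9977,.067])
r=lambda:print(np.round(robot.current_tcp_pos(),1),np.round(robot.current_contact_force(),1),robot.current_t())
for s,v in((70,25),(90,15)):
    b=robot.move_linear([*(P+u*s),62],speed=v,f_stop=10);print(s,b);r()
    if b:break
q=np.array(robot.current_tcp_pos())
robot.move_linear([q[0],q[1],110],speed=80)
robot.move_linear([q[0]-60,q[1],230],speed=200);r()
a=robot.get_image("top")["img"][150:300,150:350];b=robot.get_image("scene")["img"][110:220,220:360]
a=cv2.resize(a,(400,300));b=cv2.resize(b,(382,300));cv2.imwrite("pics/end.png",np.hstack([a,b]))
E
```

```text
70 False
[533.3 254.5  62.6] [0.7 0.6 5.6] 9.5333
90 True
[524.8 255.3  64.3] [ 1.8 -0.4  5.6] 10.425
[464.5 255.1 228.9] [ 1.2  0.9 -1.2] 11.9667
```

View pics/end.png

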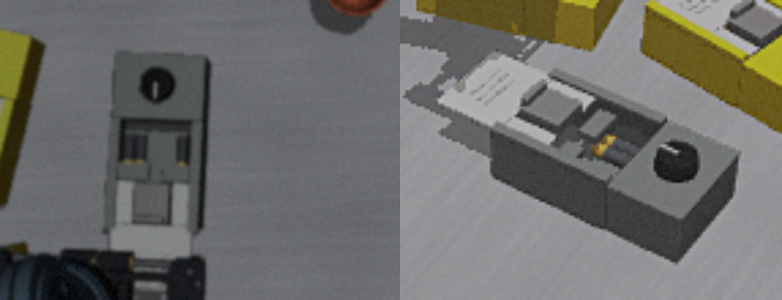

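The cover is open: the battery bay is visible and the tab has moved to top pixel (226,251). The stop came after about 72 mm of cover travel, and I'll check that figure before handing in.

```bash
python3 - <<'E'
from h import *
from bench import robot
import cv2
s=robot.get_image("scene");c=s["img"][125:185,235:315]
cv2.imwrite("pics/end2.png",cv2.resize(c,(800,600),interpolation=2))
for p in((553,110),):pass
f=210/np.tan(np.radians(s["fovy"]/2));r=R.from_euler("xyz",s["orientation"])
# expected tab dial-side top corners, from initial scene measurement, for several openings
for n,k in(("R",(633.3,262.6,70)),("near",(629.6,223.8,70))):
    for o in(66,69,72):
        v=r.inv().apply(np.array(k)+o*np.array([-.9977,.067,0])-s["eye"]);p=v[:2]/v[2]*f+[s["cx"],s["cy"]]
        print(n,o,((p-[235,125]+.5)*10).round(0))
E
```

```text
R 66 [538. 256.]
R 69 [528. 252.]
R 72 [518. 248.]
near 66 [452. 337.]
near 69 [442. 333.]
near 72 [432. 329.]
```

View pics/end2.png

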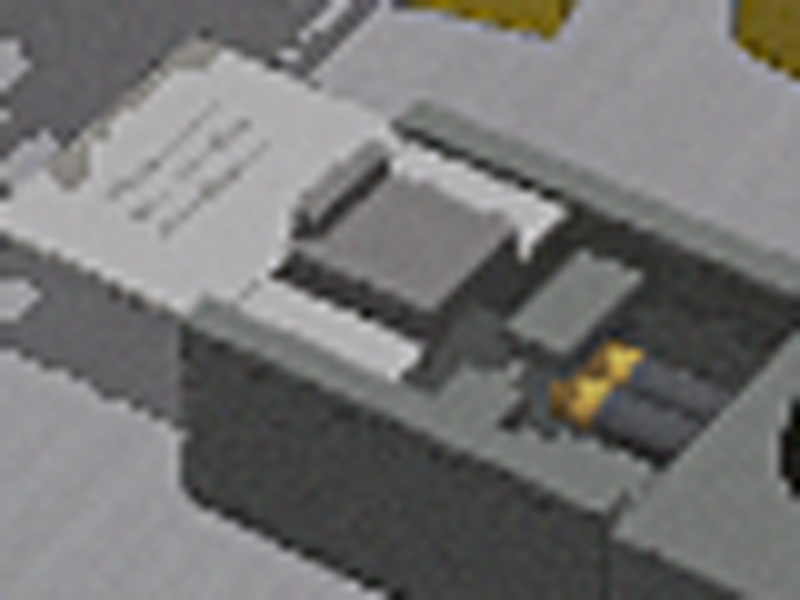

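The tab's corners are at about (518,225) and (432,310) in the crop, which matches the 72 mm prediction across the columns. The tab is up again.

```bash
python3 -c "
from bench import robot
print(robot.current_t(),robot.hand_in())"
```

```text
the job is handed in; nothing more can be done
12.1167 None
```

The dial box's battery cover is open to its end stop (about 72 mm) with the tab released. The lamp pack and yellow boxes were never touched, and I handed the job in at 12.1 s.

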